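Feel out the jam housing and seat the jam insert in it

TASK

The filled jam insert has to go back into the well of its steel housing, but the shiny housing stands loosely on its black mat and nobody has measured just where or how squarely. Feel it out first with closed fingertips, pressing lightly and never hard enough to shove it: rest them for a moment against its long front wall towards the left end, then against the front wall towards the right end, then against the middle of its right-hand end. Then carry the insert over by its handle and lower it gently into the well until it is fully home, level, with all four jam tubs still in their compartments, and let go; leave the other breakfast things alone.

Things in the scene. Friction and masses are not known exactly. Their poses are not given: they have to be found in the camera images.
- mat: black ribbed rubber mat, 220 (its x) x 300 (its y) x 2 mm, fixed, too thin to feel; origin at its underside's centre, at table height; x away from the robot, y to the robot's left. On it stands the steel housing, a box open at the top that has no measured pose: its centre is up to 15 mm off the mat's origin along each mat axis and it is turned up to 0.12 rad either way from the mat
- mat_front (a point): middle of the mat's edge nearest the robot, at table height. The housing's long front wall (158 mm) faces this edge; outside, the housing is 158 (along mat y) x 114 mm (along mat x), flat upright walls from 7 to 52 mm above the table, edges rounded 2.5 mm. It stays put under pushes below about 25 N; a light touch is 1 to 20 N, held for a quarter of a second or more
- mat_right (a point): middle of the mat's short edge at -y (the robot's right), at table height. The housing's right-hand end, a flat wall 114 mm wide, faces this edge
- mat_rim (a point): point 52 mm above the mat's origin, at the height of the housing's rim. The housing's well is 138 (along mat y) x 98 mm (along mat x), centred in the housing, sides upright, free from the rim down to 18 mm above the table; the insert fits either way round
- insert: white plastic jam insert, 4 open compartments; origin at its underside's centre. Body 95 (x) x 135 mm (y) at the top, 34 mm high, tapering to 2 mm less a side at the foot: 3.5 mm room a side on entering the well, 1.5 mm when home. Flange round the top 109 x 149 mm, its underside 31 mm above the origin, rests on the rim when home (origin then 21 mm above the table). 0.35 to 0.55 kg filled
- insert_handle (a point): centre of the insert's handle, 60 mm above its origin: a wooden bar with flat sides, 12 mm wide (insert x), 84 mm long (insert y), 18 mm tall, on two steel straps at 34 mm either side; 17 mm of clear space between the bar and the walls' top
- jam_1: portion tub of jam, 37 x 50 x 16 mm, 22 g, loose in the compartment of the insert at the insert's -x -y corner; origin at the centre of its underside.
- jam_2: portion tub of jam, 37 x 50 x 16 mm, 22 g, loose in the compartment of the insert at the insert's -x +y corner; origin at the centre of its underside.
- jam_3: portion tub of jam, 37 x 50 x 16 mm, 22 g, loose in the compartment of the insert at the insert's +x -y corner; origin at the centre of its underside.
- jam_4: portion tub of jam, 37 x 50 x 16 mm, 22 g, loose in the compartment of the insert at the insert's +x +y corner; origin at the centre of its underside.
- honey_jar: bystander: glass honey jar with a dark lid, 65 mm across, 86 mm tall; origin at the centre of its underside
- stir_spoon: bystander: steel teaspoon lying on the table, 130 x 27 x 11 mm; origin at the centre of its underside
- milk_jug: bystander: white jug, 115 x 170 x 170 mm; origin at the centre of its underside
- white_mug: bystander: white mug, 90 x 130 x 96 mm; origin at the centre of its underside
- sugar_caddy: bystander: black caddy of sugar packets, 52 x 66 x 71 mm; origin at the centre of its underside
- apple_1: bystander: red apple, 69 x 70 x 65 mm; origin at the centre of its underside
- orange_1: bystander: orange, 74 x 74 x 64 mm; origin at the centre of its underside
- banana_1: bystander: banana, 58 x 192 x 38 mm; origin at the centre of its underside
There are look-alikes about, which are no part of the job. Leave any green look-alike of the jam_2 alone.

How it is judged (in metres and radians):
On the way, in this order (a step that is already met when the one before it is completed fails the run):
1. with the insert still away from the housing, the fingertips rest lightly on the front wall towards its left end (contact force between the fingers and mat above 1 N and horizontal distance between insert and mat above 0.15 m and height (world z) of the grasp point below 0.075 m and x of the grasp point in the frame of mat below -0.035 m and y of the grasp point in the frame of mat between 0.005 and 0.085 m), for 0.2 s.
2. then on the front wall towards its right end (contact force between the fingers and mat above 1 N and horizontal distance between insert and mat above 0.15 m and height (world z) of the grasp point below 0.075 m and x of the grasp point in the frame of mat below -0.035 m and y of the grasp point in the frame of mat between -0.085 and -0.005 m), for 0.2 s.
3. then on the middle of the right-hand end (contact force between the fingers and mat above 1 N and horizontal distance between insert and mat above 0.15 m and height (world z) of the grasp point below 0.075 m and x of the grasp point in the frame of mat between -0.045 and 0.07 m and y of the grasp point in the frame of mat below -0.065 m), for 0.2 s.
At the end, for the whole second after the job is handed in: The insert is home in the well: origin 17 to 23.5 mm above the mat's origin, within 35 mm of it across, level within 0.03 rad, at rest; each jam tub lies in its compartment (origin -3 to 12 mm above the insert's, within 55 mm across, tilted under 0.3 rad) (z of insert in the frame of mat between 0.017 and 0.0235 m and horizontal distance between insert and mat below 0.035 m and angle between insert's own z axis and vertical below 0.03 rad and linear speed of insert below 0.02 m/s and z of jam_1 in the frame of insert between -0.003 and 0.012 m and horizontal distance between each of jam_1, jam_2, jam_3, jam_4 and insert below 0.055 m and angle between each of jam_1, jam_2, jam_3, jam_4's own z axis and vertical below 0.3 rad and z of jam_2 in the frame of insert between -0.003 and 0.012 m and z of jam_3 in the frame of insert between -0.003 and 0.012 m and z of jam_4 in the frame of insert between -0.003 and 0.012 m); the robot touches nothing.
It fails at once if the robot presses on the housing with more than 20 N (contact force between any of the fingers, the arm and mat above 20 N).
It fails at once if the insert is forced on the housing with more than 35 N (contact force between insert and mat above 35 N).
It fails at once if one of the other breakfast things (jar, spoon, jug, mug, caddy, fruit) is moved more than 30 mm (distance of any of honey_jar, stir_spoon, milk_jug, white_mug, sugar_caddy, apple_1, orange_1, banana_1 from where it was at the start of the episode above 0.03 m).
It also fails if it takes over 72 s, if anything falls off the work surface, if the arm or the gripper's body presses on something with over 40 N, if the wrist force passes 120 N, or if a joint passes its speed limit or range.

ROBOT

A 6-joint arm with a two-finger parallel gripper is mounted at the origin on a cart in front of the work surface, level with it; the furniture and walls round the work are solid. World frame = base frame: x ahead of the robot, y to its left, z up, the work surface at z = 0. Lengths are in m, angles in degrees, forces in N, time in s.
With the tool pointing down it reaches from about 0.325 to 0.925 m from the base axis. Payload 3.1 kg.
Tool frame: the origin (TCP) lies on the centre line of the jaws, within the pads' length; the fingertips stand ahead of it and the grasp point (between the pads) lies 5 mm behind it (manip.tip_extent is the z of the fingertips in the tool frame, in m); z points along the fingers, x is the direction in which the jaws open and shut, and the axes are right-handed (so a half turn about z gives the same grasp; the last joint's range is limited). The gripper opens to 85 mm and grips with 20 to 120 N. Pads are 22 mm wide; open, the fingers measure 114 mm over their backs; the gripper's body (76 mm by 85 mm) begins 54 mm behind the grasp point. The pads swing forward as they close: fully open they stand 13 mm farther back than shut.
Start: joints at [61.696, 12.427, 92.441, -0, 75.132, -6.429], TCP at [0.233, 0.58, 0.245] pointing down, gripper open.
Joint ranges: [-157.48, 157.48], [-44.54, 120.13], [17.64, 146.25], [-64.5, 244.5], [7.68, 150.69], [-147.95, 147.95]. Speed limits (degrees/s): [159.86, 159.86, 180, 180, 180, 180].

INTERFACE

Orientations are given as a 3x3 rotation matrix whose columns are the frame's x, y, z axes.
In Python, from cell import status, cams, workorder, manip gives the robot as it stands.
- The arm moves only by the shell command python3 -m jog 'ROWS' [FORCE]. ROWS is JSON, a list that holds one entry, the list of rows, each a list of 7 numbers: the turn, a rotation vector about the tool's x, y, z in degrees, then the shift along the tool's x, y, z in m, then the closure, from 0 (fully open) to 1 (shut). In form: [[[wx, wy, wz, tx, ty, tz, hand], ...]]. A call has 1 to 10 rows; each row shifts and turns the commanded pose from where the row before left it, along the tool's axes as they then stand; what a row does not reach is not made up. A row lasts 1/8 s, in which the tool goes at most 62.5 mm and 10.7 degrees, less where a joint would pass 70% of its speed; a pose out of reach is approached as far as the arm can. A call is refused whole if a number of a shift passes 0.0625 or a number of a turn 10.7, either way. A call with a gripper value outside its range is refused whole. The fingers move at their own pace and stop on an object; FORCE is the grip in N (left out, the last holds). Time passes only in rows, so rows that do not move let the fingers close. It gives the time, the measured TCP pose, the force and the opening at its end, in the units of the state.
- status.state(): the state, without advancing time (a new reading comes with each control period).
- cams.get_image(name): name is "scene" or "top" or "wrist"; returns the picture (400x640x3 uint8, red, green, blue); there is no depth.
- cams.camera_model(name): a dict with "intrinsics" (3x3 intrinsics, pixels), "R" (3x3) and "t" (3): a world point X has camera coordinates R X + t. Camera axes: x right, y down, z forward; pixel columns grow to the right and rows downward; lengths in m; the calibration is good to about 2 mm. A picture is of the moment at which its call begins: read the wrist's pose just before it. camera_model takes no time and is no camera call; for the wrist camera it gives the pose at the moment of the call.
- workorder.sign_off(): hands the job in, once; it reports no verdict.
The state is a dict: "time_s": time; "joints": joint angles; "qvel": joint speeds; "effort": joint torques, N m; "tcp_pos": TCP position; "tcp_rot": TCP orientation; "ft_force": force on the tool from outside, world axes, zero at the start; "moment": the same for the moment, N m; "finger_gap": finger opening in m.
Only numpy, scipy, OpenCV 4.12 (cv2) and the standard library are available. Lean on these libraries where they do the work, as an engineer would, in place of code of your own. Each camera call takes 0.05 s, during which the arm holds its last target. There are 200 camera calls.

## Working session

There is one attempt and no reset: what is moved stays moved. The work goes in short steps, Python scripts to look and compute and a shell command to move; the robot and the scene stay as the last step left them, time stands still between calls to the robot, and variables do not carry over. Pictures are saved under pics/ and viewed, about 8 in all and at most 12, crops included, and the job is handed in when it is done.

```bash
ls; mkdir -p pics; python3 - <<'E'
from cell import status,cams,manip
import cv2,numpy as np
print(status.state()); print(manip.tip_extent)
for n in ("scene","top"):
    im=cams.get_image(n); cv2.imwrite(f"pics/{n}0.png",im[:,:,::-1]); m=cams.camera_model(n); print(n,{k:np.round(v,4).tolist() for k,v in m.items()})
E
```

```text
pics
{'time_s': 0.0, 'joints': array([ 6.16958225e+01,  1.24775151e+01,  9.25305373e+01, -5.17372193e-04,
        7.51318196e+01, -6.42776696e+00]), 'qvel': array([-0.0534866 , -0.01366055,  0.06184554,  0.08049361,  0.00154352,
       -0.00327775]), 'effort': array([-1.50007043e-05, -3.96852529e+01, -3.03846073e+01, -1.23188370e-04,
        9.94421833e-03,  4.02293718e-07]), 'tcp_pos': array([0.23247148, 0.57929749, 0.24394127]), 'tcp_rot': array([[ 3.72602193e-01,  9.27990454e-01, -1.14982854e-03],
       [ 9.27987994e-01, -3.72603873e-01, -2.15349696e-03],
       [-2.42685519e-03, -2.64629393e-04, -9.99997020e-01]]), 'ft_force': array([-0.17135592, -0.09938917, -0.768376  ]), 'moment': array([ 0.03214342, -0.01397026, -0.05230419]), 'finger_gap': 0.08559192063339088}
0.014
scene {'intrinsics': [[396.2898, 0.0, 314.1427], [0.0, 396.2898, 208.4925], [0.0, 0.0, 1.0]], 'R': [[-0.848, -0.5299, -0.0136], [-0.2808, 0.4709, -0.8363], [0.4496, -0.7053, -0.5481]], 't': [0.4499, 0.2253, 1.098]}
top {'intrinsics': [[414.4531, 0.0, 316.8475], [0.0, 414.4531, 200.0165], [0.0, 0.0, 1.0]], 'R': [[0.0088, -0.9999, 0.011], [-0.9843, -0.0106, -0.1762], [0.1763, -0.0092, -0.9843]], 't': [-0.0316, 0.5544, 1.2256]}
```

View pics/top0.png

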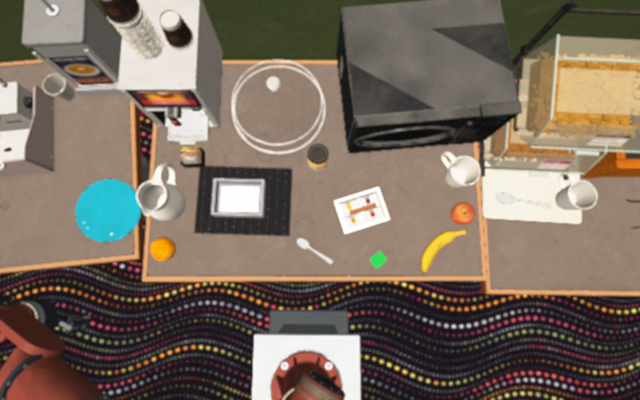

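View pics/scene0.png

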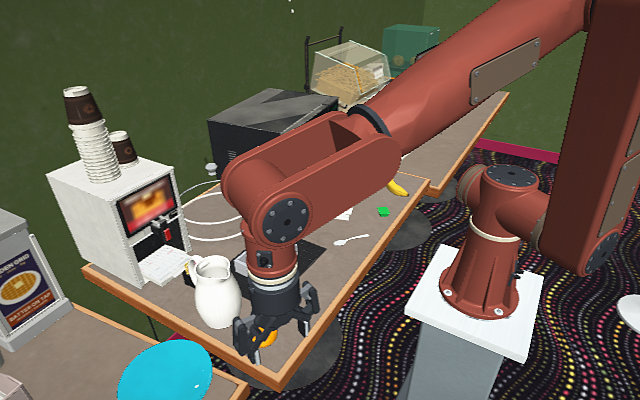

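The top view shows the mat at about (243,200) with the shiny housing on it. The white insert with its wooden handle is at (361,210), and the green look-alike tub is at (378,260). Honey jar (317,155), spoon (315,250), jug (162,195), orange (161,249) and banana (443,250) are nearby. The arm hides most of the scene view.

Could be taken for the insert or housing: the white tray at (361,210) with 4 compartments and a handle, which is the insert; the steel box at (238,198), which is the housing; and the green tub at (378,260), which is a decoy.

```bash
cat > h.py <<'E'
import numpy as np,cv2
from cell import cams,status
def ray(m,uv,z):
    K,R,t=m["intrinsics"],m["R"],m["t"]; uv=np.atleast_2d(uv).astype(float)
    d=np.c_[uv,np.ones(len(uv))]@np.linalg.inv(K).T@R; c=-R.T@t
    return c+d*((z-c[2])/d[:,2])[:,None]
def proj(m,X):
    X=np.atleast_2d(X)@m["R"].T+m["t"]; p=X@m["intrinsics"].T; return p[:,:2]/p[:,2:]
E
python3 - <<'E'
from h import *
im=cv2.imread("pics/top0.png"); m=cams.camera_model("top")
hsv=cv2.cvtColor(im,cv2.COLOR_BGR2HSV)
def big(mask,box):
    z=np.zeros_like(mask);x0,y0,x1,y1=box; z[y0:y1,x0:x1]=mask[y0:y1,x0:x1]
    c=cv2.findContours(z,cv2.RETR_EXTERNAL,cv2.CHAIN_APPROX_NONE)[0]; return max(c,key=cv2.contourArea)
def show(n,c,z):
    P=ray(m,c[:,0,:],z)[:,:2].astype(np.float32); r=cv2.minAreaRect(P); b=cv2.boxPoints(r); print(n,np.round(r[0],4),np.round(r[1],4),round(r[2],2)); print(np.round(b,3).tolist())
dark=cv2.morphologyEx((hsv[:,:,2]<75).astype(np.uint8)*255,cv2.MORPH_CLOSE,np.ones((3,3)))
c=big(dark,(188,160,300,242)); show("mat",cv2.convexHull(c),0.002)
s=((hsv[:,:,2]>150)&(hsv[:,:,1]<60)).astype(np.uint8)*255
show("insert@.034",big(s,(325,180,397,240)),.034)
show("housing@.052",big(s,(200,170,280,230)),.052)
a=im[155:275,185:400]; cv2.imwrite("pics/crop.png",cv2.resize(a,None,fx=3.7,fy=3.7,interpolation=cv2.INTER_CUBIC))
E
```

```text
mat [0.5718 0.2263] [0.3328 0.2336] 88.85
[[0.4519999921321869, 0.06199999898672104], [0.6850000023841858, 0.057999998331069946], [0.6919999718666077, 0.38999998569488525], [0.4580000042915344, 0.39500001072883606]]
insert@.034 [ 0.5281 -0.1649] [0.1201 0.1609] 18.49
[[0.44600000977516174, -0.1080000028014183], [0.4970000088214874, -0.25999999046325684], [0.6110000014305115, -0.22200000286102295], [0.5600000023841858, -0.07000000029802322]]
housing@.052 [0.5616 0.2174] [0.1582 0.1159] 89.13
[[0.503000020980835, 0.13899999856948853], [0.6179999709129333, 0.13699999451637268], [0.6209999918937683, 0.29600000381469727], [0.5049999952316284, 0.296999990940094]]
```

View pics/crop.png

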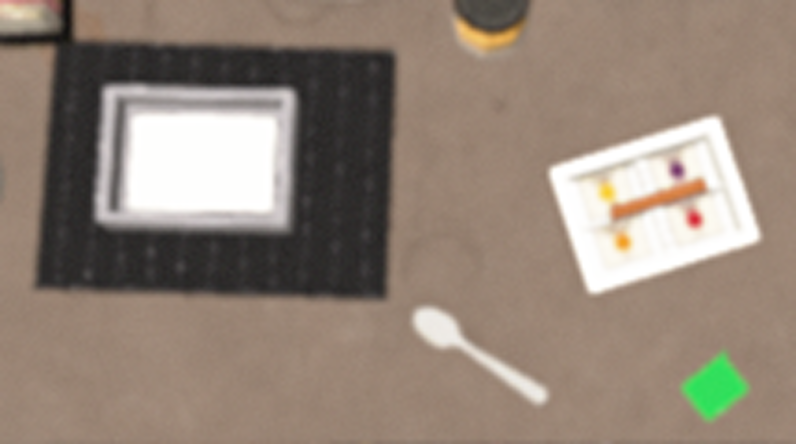

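The crop confirms the choice. The insert is at crop (655,205) with its bar running from (612,212) to (705,185). The mat corners are at crop (57,40), (395,52), (385,298) and (37,287), and the housing sits left of and above the mat centre. Next I'll compute the poses and plan the first move.

```bash
python3 - <<'E'
from h import *
m=cams.camera_model("top"); px=lambda a: np.array(a)/3.7+[185,155]-.5+.5/3.7
M=ray(m,px([(57,40),(395,52),(385,298),(37,287)]),.002)[:,:2]
print("mat corners",M.round(4).tolist(),"ctr",M.mean(0).round(4))
print("sides",[np.linalg.norm(M[i]-M[(i+1)%4]).round(3) for i in range(4)])
ey=(M[0]+M[3]-M[1]-M[2]);ex=(M[0]+M[1]-M[2]-M[3]); print("yaw",np.degrees(np.arctan2(-ey[0],ey[1])),np.degrees(np.arctan2(ex[1],ex[0])))
H=ray(m,px([(103,85),(297,90),(292,233),(95,227)]),.052)[:,:2]; ey=(H[0]+H[3]-H[1]-H[2]);ex=(H[0]+H[1]-H[2]-H[3])
print("housing rim",H.round(4).tolist(),H.mean(0).round(4),[np.linalg.norm(H[i]-H[(i+1)%4]).round(3) for i in range(4)],np.degrees(np.arctan2(-ey[0],ey[1])),np.degrees(np.arctan2(ex[1],ex[0])))
B=ray(m,px([(612,212),(705,185)]),.069)[:,:2]; print("bar",B.round(4).tolist(),B.mean(0).round(4),np.linalg.norm(B[0]-B[1]),np.degrees(np.arctan2(*(B[0]-B[1])[[1,0]])))
I=ray(m,px([(550,167),(718,117),(760,242),(592,293)]),.034)[:,:2];print("ins",I.round(4).tolist(),I.mean(0).round(4))
print("jug base/top",ray(m,(162,200),.0).round(3),ray(m,(160,193),.17).round(3),"caddy",ray(m,(191,157),.07).round(3),"honey",ray(m,(317,153),.086).round(3),"spoon",ray(m,[(298,240),(332,263)],.005).round(3).tolist())
E
```

```text
mat corners [[0.6725, 0.3518], [0.6652, 0.0566], [0.45, 0.0609], [0.4564, 0.3561]] ctr [0.561  0.2064]
sides [np.float64(0.295), np.float64(0.215), np.float64(0.295), np.float64(0.216)]
yaw -1.337064078729663 -1.13715851894977
housing rim [[0.6211, 0.2972], [0.6186, 0.1352], [0.4981, 0.1355], [0.5014, 0.2974]] [0.5598 0.2163] [np.float64(0.162), np.float64(0.121), np.float64(0.162), np.float64(0.12)] -1.0157678320336843 -0.13872341818303835
bar [[0.5157, -0.1264], [0.5389, -0.2027]] [ 0.5273 -0.1645] 0.0797025348327451 106.86743458112059
ins [[0.5588, -0.0775], [0.6034, -0.22], [0.4969, -0.2533], [0.4529, -0.1126]] [ 0.528  -0.1658]
jug base/top [[0.558 0.466 0.   ]] [[0.548 0.411 0.17 ]] caddy [[0.681 0.362 0.07 ]] honey [[ 0.694 -0.025  0.086]] spoon [[0.435, 0.031, 0.005], [0.365, -0.075, 0.005]]
```

```bash
python3 -m jog '[[[0,0,0,-0.0318,0.0447,0,1],[0,0,0,-0.0318,0.0447,0,1],[0,0,0,-0.0318,0.0447,0,1],[0,0,0,-0.0318,0.0447,0,1],[0,0,0,-0.0318,0.0447,0,1],[0,0,0,-0.0318,0.0447,0,1],[0,0,0,-0.0318,0.0447,0,1],[0,0,-10.45,0,0,0,1],[0,0,-10.45,0,0,0,1],[0,0,0,0,0,0,1]]]' 40; python3 - <<'E'
from h import *
s=status.state();print(s["joints"].round(1),s["tcp_rot"].round(4),s["ft_force"],s["time_s"])
m=cams.camera_model("wrist");im=cams.get_image("wrist");cv2.imwrite("pics/w1.png",im[:,:,::-1])
print({k:np.round(v,4).tolist() for k,v in m.items()})
E
```

```text
time_s: 1.35
tcp_pos: [0.44, 0.2565, 0.2448]
tcp_rot: [[0.02, 1.0, -0.001], [1.0, -0.02, -0.0], [-0.0, -0.001, -1.0]]
ft_force: [-1.0, -0.7, 0.1]
finger_gap: -0.0003
[ 22.3  -1.8 107.9   0.   74.  -66.5] [[ 1.970e-02  9.998e-01 -1.000e-03]
 [ 9.998e-01 -1.970e-02 -4.000e-04]
 [-4.000e-04 -1.000e-03 -1.000e+00]] [-0.95554858 -0.74027269  0.08364564] 1.35
{'intrinsics': [[299.1464, 0.0, 317.7385], [0.0, 299.1464, 197.2509], [0.0, 0.0, 1.0]], 'R': [[0.0207, 0.9998, 0.0], [0.9506, -0.0197, 0.3098], [0.3098, -0.0064, -0.9508]], 't': [-0.2662, -0.4539, 0.2454]}
```

View pics/w1.png

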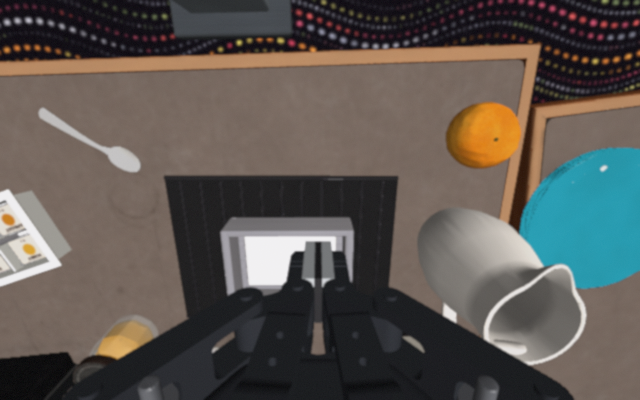

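The wrist view shows the housing on the mat with its front rim from (230,218) to (353,217), the jug right at (500,280), the insert's corner far left, and the closed fingers at (318,270). Descending in front of the wall.

```bash
python3 -m jog '[[[0,0,0,0,0,0.05,1],[0,0,0,0,0,0.05,1],[0,0,0,0,0,0.05,1],[0,0,0,0,0,0.048,1],[0,0,0,0,0.02,0,1],[0,0,0,0,0.018,0,1],[0,0,0,0,0,0,1]]]'; python3 - <<'E'
from h import *
print(status.state()["ft_force"])
m=np.load if 0 else None
c=dict(intrinsics=np.array([[299.1464,0,317.7385],[0,299.1464,197.2509],[0,0,1]]),R=np.array([[0.0207,0.9998,0.0],[0.9506,-0.0197,0.3098],[0.3098,-0.0064,-0.9508]]),t=np.array([-0.2662,-0.4539,0.2454]))
print("rim",ray(c,[(230,218),(353,217)],.052).round(4).tolist()); print("mat front",ray(c,[(165,177),(397,177)],.002).round(4).tolist())
E
```

```text
time_s: 2.28
tcp_pos: [0.481, 0.2569, 0.0487]
tcp_rot: [[0.019, 1.0, 0.004], [1.0, -0.019, 0.001], [0.001, 0.004, -1.0]]
ft_force: [0.3, -0.7, 0.3]
finger_gap: 0.0003
[ 0.31959378 -0.71088282  0.34595054]
rim [[0.489, 0.1545, 0.052], [0.4907, 0.2969, 0.052]]
mat front [[0.4509, 0.0615, 0.002], [0.457, 0.3582, 0.002]]
```

```bash
python3 -m jog '[[[0,0,0,0,0.001,0,1],[0,0,0,0,0.001,0,1],[0,0,0,0,0.001,0,1],[0,0,0,0,0.001,0,1]]]'
```

```text
time_s: 2.78
tcp_pos: [0.4821, 0.2562, 0.0474]
tcp_rot: [[0.017, 1.0, 0.0], [1.0, -0.017, 0.0], [0.0, 0.0, -1.0]]
ft_force: [-0.3, -0.8, 0.6]
finger_gap: 0.0
```

```bash
python3 -m jog '[[[0,0,0,0,0.001,0,1],[0,0,0,0,0.001,0,1],[0,0,0,0,0.001,0,1]]]'
```

```text
time_s: 3.15
tcp_pos: [0.4854, 0.2561, 0.0473]
tcp_rot: [[0.017, 1.0, -0.0], [1.0, -0.017, -0.0], [-0.0, -0.0, -1.0]]
ft_force: [0.4, 0.1, -0.6]
finger_gap: 0.0
```

```bash
python3 -m jog '[[[0,0,0,0,0.001,0,1],[0,0,0,0,0.001,0,1],[0,0,0,0,0.001,0,1]]]'
```

```text
time_s: 3.52
tcp_pos: [0.4883, 0.256, 0.0473]
tcp_rot: [[0.017, 1.0, -0.0], [1.0, -0.017, -0.0], [-0.0, -0.0, -1.0]]
ft_force: [-0.3, 0.3, -0.3]
finger_gap: -0.0
```

```bash
python3 -m jog '[[[0,0,0,0,0.001,0,1],[0,0,0,0,0.001,0,1]]]'
```

```text
time_s: 3.78
tcp_pos: [0.4903, 0.256, 0.0473]
tcp_rot: [[0.017, 1.0, -0.0], [1.0, -0.017, -0.0], [-0.0, -0.0, -1.0]]
ft_force: [-0.0, 0.9, -0.4]
finger_gap: -0.0002
```

```bash
python3 -m jog '[[[0,0,0,0,0.001,0,1],[0,0,0,0,0.001,0,1]]]'
```

```text
time_s: 4.03
tcp_pos: [0.4923, 0.256, 0.0473]
tcp_rot: [[0.017, 1.0, -0.0], [1.0, -0.017, -0.0], [-0.0, -0.0, -1.0]]
ft_force: [0.5, 0.4, 0.0]
finger_gap: 0.0
```

```bash
python3 -m jog '[[[0,0,0,0,0.001,0,1],[0,0,0,0,0,0,1]]]'
```

```text
time_s: 4.28
tcp_pos: [0.4934, 0.256, 0.0473]
tcp_rot: [[0.017, 1.0, 0.0], [1.0, -0.017, 0.0], [0.0, 0.0, -1.0]]
ft_force: [-0.7, -0.2, -0.7]
finger_gap: 0.0005
```

```bash
python3 -m jog '[[[0,0,0,0,0.001,0,1],[0,0,0,0,0,0,1]]]'
```

```text
time_s: 4.53
tcp_pos: [0.4944, 0.256, 0.0473]
tcp_rot: [[0.017, 1.0, 0.0], [1.0, -0.017, 0.0], [0.0, 0.0, -1.0]]
ft_force: [-0.6, -0.2, 0.5]
finger_gap: 0.0002
```

```bash
python3 -m jog '[[[0,0,0,0,0.001,0,1],[0,0,0,0,0,0,1]]]'
```

```text
time_s: 4.78
tcp_pos: [0.4953, 0.2559, 0.0473]
tcp_rot: [[0.017, 1.0, -0.0], [1.0, -0.017, -0.0], [-0.0, -0.0, -1.0]]
ft_force: [-0.4, 0.1, 0.5]
finger_gap: 0.0001
```

```bash
python3 -m jog '[[[0,0,0,0,0.001,0,1],[0,0,0,0,0,0,1]]]'
```

```text
time_s: 5.03
tcp_pos: [0.4954, 0.2559, 0.0472]
tcp_rot: [[0.017, 1.0, -0.002], [1.0, -0.017, -0.0], [-0.0, -0.002, -1.0]]
ft_force: [-2.4, -1.1, 2.0]
finger_gap: 0.0001
```

```bash
python3 -m jog '[[[0,0,0,0,0.001,0,1],[0,0,0,0,0,0,1],[0,0,0,0,0,0,1],[0,0,0,0,0,0,1]]]'
```

```text
time_s: 5.52
tcp_pos: [0.4955, 0.2559, 0.047]
tcp_rot: [[0.017, 1.0, -0.004], [1.0, -0.017, -0.001], [-0.001, -0.004, -1.0]]
ft_force: [-6.1, 0.2, 5.2]
finger_gap: -0.0002
```

```bash
python3 -m jog '[[[0,0,0,0,-0.014,0,1],[0,0,0,-0.045,0,0,1],[0,0,0,-0.045,0,0,1],[0,0,0,0,0.006,0,1],[0,0,0,0,0,0,1],[0,0,0,0,0.001,0,1]]]'
```

```text
time_s: 6.28
tcp_pos: [0.489, 0.1669, 0.0475]
tcp_rot: [[0.016, 1.0, 0.001], [1.0, -0.016, 0.0], [0.0, 0.001, -1.0]]
ft_force: [0.9, 0.4, 0.3]
finger_gap: 0.0002
```

```bash
python3 -m jog '[[[0,0,0,0,0.001,0,1],[0,0,0,0,0.001,0,1]]]'
```

```text
time_s: 6.52
tcp_pos: [0.4907, 0.1666, 0.0472]
tcp_rot: [[0.016, 1.0, 0.0], [1.0, -0.016, 0.0], [0.0, 0.0, -1.0]]
ft_force: [1.5, 1.0, -0.2]
finger_gap: -0.0
```

```bash
python3 -m jog '[[[0,0,0,0,0.001,0,1],[0,0,0,0,0.001,0,1]]]'
```

```text
time_s: 6.78
tcp_pos: [0.4928, 0.1661, 0.0473]
tcp_rot: [[0.017, 1.0, -0.0], [1.0, -0.017, -0.0], [-0.0, -0.0, -1.0]]
ft_force: [-0.1, 0.8, -0.5]
finger_gap: -0.0003
```

```bash
python3 -m jog '[[[0,0,0,0,0.001,0,1],[0,0,0,0,0,0,1]]]'
```

```text
time_s: 7.02
tcp_pos: [0.4939, 0.1659, 0.0473]
tcp_rot: [[0.017, 1.0, 0.0], [1.0, -0.017, 0.0], [0.0, 0.0, -1.0]]
ft_force: [0.3, 0.2, -0.2]
finger_gap: 0.0002
```

```bash
python3 -m jog '[[[0,0,0,0,0.001,0,1],[0,0,0,0,0,0,1]]]'
```

```text
time_s: 7.28
tcp_pos: [0.4941, 0.1659, 0.0471]
tcp_rot: [[0.017, 1.0, -0.002], [1.0, -0.017, -0.0], [-0.0, -0.002, -1.0]]
ft_force: [-2.7, -0.4, 1.6]
finger_gap: 0.0001
```

```bash
python3 -m jog '[[[0,0,0,0,0.001,0,1],[0,0,0,0,0,0,1]]]'
```

```text
time_s: 7.52
tcp_pos: [0.4941, 0.1659, 0.0469]
tcp_rot: [[0.017, 1.0, -0.004], [1.0, -0.017, -0.0], [-0.0, -0.004, -1.0]]
ft_force: [-5.3, -0.1, 3.6]
finger_gap: 0.0005
```

```bash
python3 -m jog '[[[0,0,0,0,0,0,1],[0,0,0,0,0,0,1],[0,0,0,0,-0.036,0,1],[0,0,0,-0.043,0,0,1],[0,0,0,-0.043,0,0,1],[0,0,10,0,0,0,1],[0,0,10,0,0,0,1],[0,0,10,0,0,0,1],[0,0,10,0,0,0,1],[0,0,10,0,0,0,1]]]'; python3 -m jog '[[[0,0,10,0,0,0,1],[0,0,10,0,0,0,1],[0,0,10,0,0,0,1],[0,0,10,0,0,0,1],[0,0,0,0.05,0,0,1],[0,0,0,0.05,0,0,1],[0,0,0,0,-0.02,0,1],[0,0,0,0,-0.014,0,1],[0,0,0,0,0,0,1]]]'
```

```text
time_s: 8.78
tcp_pos: [0.4593, 0.0804, 0.0476]
tcp_rot: [[0.781, 0.625, 0.002], [0.625, -0.781, -0.0], [0.002, 0.002, -1.0]]
ft_force: [0.1, 0.2, -0.1]
finger_gap: 0.0001
time_s: 9.9
tcp_pos: [0.5572, 0.114, 0.0467]
tcp_rot: [[1.0, -0.015, -0.002], [-0.015, -1.0, -0.0], [-0.002, 0.0, -1.0]]
ft_force: [-0.3, -0.3, -0.1]
finger_gap: 0.0003
```

```bash
python3 -m jog '[[[0,0,0,0,-0.001,0,1],[0,0,0,0,-0.001,0,1],[0,0,0,0,-0.001,0,1]]]'
```

```text
time_s: 10.28
tcp_pos: [0.5588, 0.1156, 0.0474]
tcp_rot: [[1.0, -0.017, 0.0], [-0.017, -1.0, -0.0], [0.0, 0.0, -1.0]]
ft_force: [0.2, 0.1, -0.2]
finger_gap: -0.0001
```

```bash
python3 -m jog '[[[0,0,0,0,-0.001,0,1],[0,0,0,0,-0.001,0,1]]]'
```

```text
time_s: 10.52
tcp_pos: [0.559, 0.1178, 0.0473]
tcp_rot: [[1.0, -0.017, 0.0], [-0.017, -1.0, 0.0], [0.0, -0.0, -1.0]]
ft_force: [0.4, 0.1, -0.8]
finger_gap: -0.0001
```

```bash
python3 -m jog '[[[0,0,0,0,-0.001,0,1],[0,0,0,0,-0.001,0,1]]]'
```

```text
time_s: 10.78
tcp_pos: [0.559, 0.1199, 0.0473]
tcp_rot: [[1.0, -0.017, 0.0], [-0.017, -1.0, -0.0], [0.0, 0.0, -1.0]]
ft_force: [0.0, 0.6, -0.0]
finger_gap: -0.0
```

```bash
python3 -m jog '[[[0,0,0,0,-0.001,0,1],[0,0,0,0,0,0,1]]]'
```

```text
time_s: 11.02
tcp_pos: [0.559, 0.1209, 0.0473]
tcp_rot: [[1.0, -0.017, 0.0], [-0.017, -1.0, -0.0], [0.0, 0.0, -1.0]]
ft_force: [-0.4, 0.0, -0.3]
finger_gap: -0.0001
```

```bash
python3 -m jog '[[[0,0,0,0,-0.001,0,1],[0,0,0,0,0,0,1]]]'
```

```text
time_s: 11.28
tcp_pos: [0.559, 0.1219, 0.0473]
tcp_rot: [[1.0, -0.017, 0.0], [-0.017, -1.0, 0.0], [0.0, -0.0, -1.0]]
ft_force: [-0.1, -0.9, 0.0]
finger_gap: 0.0
```

```bash
python3 -m jog '[[[0,0,0,0,-0.001,0,1],[0,0,0,0,-0.001,0,1]]]'
```

```text
time_s: 11.52
tcp_pos: [0.559, 0.1239, 0.0473]
tcp_rot: [[1.0, -0.017, -0.0], [-0.017, -1.0, 0.0], [-0.0, -0.0, -1.0]]
ft_force: [-0.0, -0.2, 0.8]
finger_gap: -0.0
```

```bash
python3 -m jog '[[[0,0,0,0,-0.001,0,1],[0,0,0,0,0,0,1]]]'
```

```text
time_s: 11.78
tcp_pos: [0.5591, 0.1249, 0.0473]
tcp_rot: [[1.0, -0.017, 0.0], [-0.017, -1.0, -0.0], [0.0, 0.0, -1.0]]
ft_force: [0.3, 0.1, -0.4]
finger_gap: 0.0001
```

```bash
python3 -m jog '[[[0,0,0,0,-0.001,0,1],[0,0,0,0,0,0,1]]]'
```

```text
time_s: 12.02
tcp_pos: [0.5591, 0.1259, 0.0473]
tcp_rot: [[1.0, -0.017, -0.0], [-0.017, -1.0, -0.0], [-0.0, 0.0, -1.0]]
ft_force: [-0.7, 0.4, -0.6]
finger_gap: 0.0001
```

```bash
python3 -m jog '[[[0,0,0,0,-0.001,0,1],[0,0,0,0,0,0,1]]]'
```

```text
time_s: 12.28
tcp_pos: [0.5591, 0.1269, 0.0473]
tcp_rot: [[1.0, -0.017, -0.0], [-0.017, -1.0, -0.0], [-0.0, 0.0, -1.0]]
ft_force: [-0.9, -0.1, -0.3]
finger_gap: -0.0002
```

```bash
python3 -m jog '[[[0,0,0,0,-0.001,0,1],[0,0,0,0,0,0,1]]]'
```

```text
time_s: 12.52
tcp_pos: [0.5591, 0.1274, 0.0473]
tcp_rot: [[1.0, -0.017, -0.0], [-0.017, -1.0, -0.001], [-0.0, 0.001, -1.0]]
ft_force: [-0.4, -3.0, 0.5]
finger_gap: -0.0004
```

```bash
python3 -m jog '[[[0,0,0,0,-0.001,0,1],[0,0,0,0,0,0,1]]]'
```

```text
time_s: 12.78
tcp_pos: [0.5591, 0.1275, 0.0473]
tcp_rot: [[1.0, -0.016, -0.0], [-0.016, -1.0, -0.003], [-0.0, 0.003, -1.0]]
ft_force: [-0.1, -5.8, 0.7]
finger_gap: 0.0002
```

```bash
python3 -m jog '[[[0,0,0,0,-0.001,0,1],[0,0,0,0,0,0,1]]]'
```

```text
time_s: 13.02
tcp_pos: [0.5591, 0.1275, 0.0473]
tcp_rot: [[1.0, -0.016, -0.001], [-0.016, -1.0, -0.004], [-0.001, 0.004, -1.0]]
ft_force: [-0.0, -8.7, 1.7]
finger_gap: -0.0001
```

Three touches are done. TCP readings were front-left (0.4955, 0.2559), front-right (0.4941, 0.1659) and right (0.559, 0.1274). With an 11 mm pad half-width, the housing centre is about (0.5629, 0.2173) at yaw −0.9°, within 1.5 mm of the rim in the top view (0.5616, 0.2174). Next I go over the insert.

```bash
python3 -m jog '[[[0,0,0,0,0,0,1],[0,0,0,0,0.03,0,1],[0,0,0,0,0,-0.05,1],[0,0,0,0,0,-0.05,1],[0,0,0,0,0,-0.05,1],[0,0,0,-0.0056,0.0525,0,1],[0,0,0,-0.0056,0.0525,0,1],[0,0,0,-0.0056,0.0525,0,0],[0,0,0,-0.0056,0.0525,0,0],[0,0,0,-0.0056,0.0525,0,0]]]'; python3 -m jog '[[[0,0,-9.2,0,0,0,0],[0,0,-9.2,0,0,0,0],[0,0,0,0,0,0,0]]]';  python3 - <<'E'
from h import *
s=status.state();print(s["joints"].round(1),s["tcp_pos"].round(4),s["tcp_rot"].round(4))
m=cams.camera_model("wrist");im=cams.get_image("wrist");cv2.imwrite("pics/w2.png",im[:,:,::-1]);np.savez("w2.npz",**m)
print(proj(m,[(.5273,-.1645,.069),(.5157,-.1264,.069),(.5389,-.2027,.069)]).round(0))
E
```

```text
time_s: 14.28
tcp_pos: [0.526, -0.1632, 0.1974]
tcp_rot: [[1.0, -0.017, 0.001], [-0.017, -1.0, 0.001], [0.001, -0.001, -1.0]]
ft_force: [0.2, -0.3, -0.1]
finger_gap: 0.0543
time_s: 14.65
tcp_pos: [0.5262, -0.162, 0.1972]
tcp_rot: [[0.955, 0.297, 0.0], [0.297, -0.955, 0.001], [0.001, -0.001, -1.0]]
ft_force: [0.1, 0.4, -0.2]
finger_gap: 0.0852
[-2.440e+01  6.100e+00  1.051e+02  1.000e-01  6.880e+01 -4.170e+01] [ 0.5262 -0.162   0.1972] [[ 9.548e-01  2.972e-01  3.000e-04]
 [ 2.972e-01 -9.548e-01  8.000e-04]
 [ 5.000e-04 -7.000e-04 -1.000e+00]]
[[317. 196.]
 [318. 152.]
 [317. 236.]]
```

View pics/w2.png

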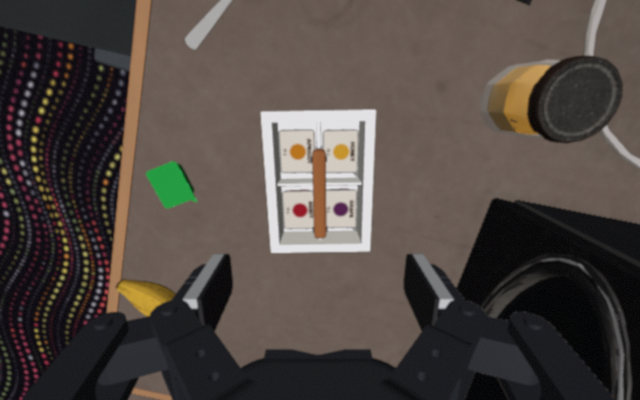

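The bar is clear at (319,150)–(320,238) between the open fingers, with four tubs seated and the green decoy off at (171,185). The prediction was 317–318, so only a millimetre off; I'll measure it.

```bash
python3 - <<'E'
from h import *
m=dict(np.load("w2.npz")); im=cv2.imread("pics/w2.png"); hsv=cv2.cvtColor(im,cv2.COLOR_BGR2HSV)
k=((hsv[:,:,0]<16)&(hsv[:,:,1]>120)&(hsv[:,:,2]>60)).astype(np.uint8)*255
k[:,:305]=0;k[:,331:]=0;k[:120]=0;k[250:]=0
c=max(cv2.findContours(k,cv2.RETR_EXTERNAL,cv2.CHAIN_APPROX_NONE)[0],key=cv2.contourArea)
P=ray(m,c[:,0,:],.069)[:,:2].astype(np.float32);r=cv2.minAreaRect(P);print(r,cv2.boundingRect(c))
b=cv2.boxPoints(r); i=np.argmax([np.linalg.norm(b[j]-b[(j+1)%4]) for j in range(4)]);d=b[i]-b[(i+1)%4];print("bar dir",np.degrees(np.arctan2(d[1],d[0]))%180)
F=ray(m,[(262,111),(376,110),(370,251),(271,252)],.034)[:,:2];print("flange",F.round(4).tolist(),F.mean(0).round(4))
s=status.state();R=s["tcp_rot"];d=np.r_[np.array(r[0])-s["tcp_pos"][:2],0]; print("tool shift",(R.T@d).round(4),"tool x ang",np.degrees(np.arctan2(R[1,0],R[0,0])))
E
```

```text
((0.528581440448761, -0.16293451189994812), (0.010322476737201214, 0.08138071745634079), 17.806350708007812) (313, 150, 13, 87)
bar dir 107.80632
flange [[0.456, -0.1103], [0.558, -0.0778], [0.6042, -0.2184], [0.5012, -0.2516]] [ 0.5298 -0.1645]
tool shift [ 0.0019  0.0017 -0.    ] tool x ang 17.260835547009613
```

```bash
python3 -m jog '[[[0,0,-0.5,0.002,0.0025,0.04,0],[0,0,0,0,0,0.04,0],[0,0,0,0,0,0.04,0],[0,0,0,0,0,0.012,0],[0,0,0,0,0,0.01,0],[0,0,0,0,0,0,0.5],[0,0,0,0,0,0,1],[0,0,0,0,0,0,1],[0,0,0,0,0,0,1],[0,0,0,0,0,0,1]]]' 60; python3 -c "
from cell import status;s=status.state();print(s['tcp_pos'],s['ft_force'])"
```

```text
time_s: 15.95
tcp_pos: [0.5293, -0.1643, 0.0562]
tcp_rot: [[0.951, 0.308, 0.001], [0.308, -0.951, -0.001], [0.001, 0.001, -1.0]]
ft_force: [-0.9, -0.3, 4.0]
finger_gap: 0.0111
[ 0.52931099 -0.16427967  0.05618968] [-0.87027201 -0.31149654  4.02821617]
```

```bash
python3 -m jog '[[[0,0,0,0,0,0,1],[0,0,0,0,0,-0.003,1],[0,0,0,0,0,-0.006,1],[0,0,0,0,0,-0.01,1],[0,0,0,0,0,-0.015,1],[0,0,0,0,0,-0.02,1],[0,0,0,0,0,-0.02,1],[0,0,0,0,0,-0.015,1],[0,0,0,0,0,-0.008,1],[0,0,0,0,0,0,1]]]'; python3 - <<'E'
from h import *
m=cams.camera_model("wrist");im=cams.get_image("wrist");cv2.imwrite("pics/w3.png",im[:,:,::-1])
E
```

```text
time_s: 17.2
tcp_pos: [0.5292, -0.1641, 0.153]
tcp_rot: [[0.951, 0.308, 0.001], [0.308, -0.951, -0.001], [0.001, 0.001, -1.0]]
ft_force: [0.6, -0.3, -5.7]
finger_gap: 0.0109
```

View pics/w3.png

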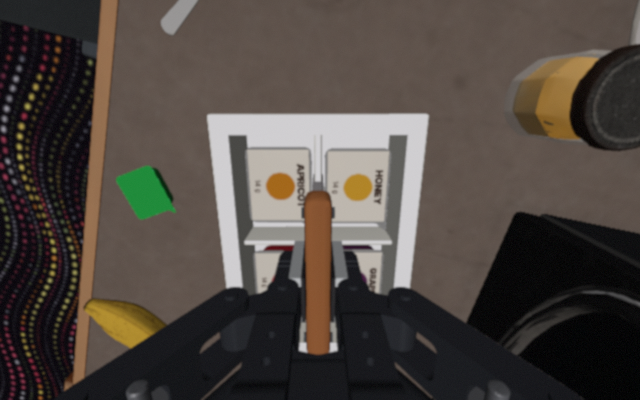

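The insert is lifted level with the tubs in place. Flange front corners are at (208,115) and (428,114), bar ends at (318,192) and (317,353). Next I work out where it sits in the hand and the transfer.

```bash
python3 - <<'E'
from h import *
m=cams.camera_model("wrist");s=status.state();R,p=s["tcp_rot"],s["tcp_pos"];print(p.round(4),np.degrees(np.arctan2(R[1,0],R[0,0])))
f=lambda uv,z:((ray(m,uv,z)-p)@R).round(4)
print("flange front corners tool",f([(208,114.5),(428,113.5)],.131).tolist()); print("bar ends",f([(318,192),(317,353)],.166).tolist())
c=np.array([.5628,.2173,0])
th=np.degrees(np.arctan2(R[1,0],R[0,0]))+.9; print("turn tool z",th)
print("world delta",(c-p).round(4),"tool comps",((c-p)@R).round(4))
E
```

```text
[ 0.5286 -0.1639  0.1522] 17.92130724180199
flange front corners tool [[-0.0525, -0.0735, 0.0212], [0.0542, -0.0738, 0.0212]]
bar ends [[0.0009, -0.0449, -0.0138], [0.0003, 0.0375, -0.0138]]
turn tool z 18.82130724180199
world delta [ 0.0342  0.3812 -0.1522] tool comps [ 0.1498 -0.3521  0.1522]
```

```bash
python3 -m jog '[[[0,0,0,0.0025,-0.0059,0,1],[0,0,0,0.0062,-0.0147,0,1],[0,0,0,0.01,-0.0235,0,1],[0,0,0,0.0125,-0.0293,0,1],[0,0,0,0.0125,-0.0293,0,1],[0,0,0,0.0125,-0.0293,0,1],[0,0,0,0.0125,-0.0293,0,1],[0,0,0,0.0125,-0.0293,0,1],[0,0,0,0.0125,-0.0293,0,1],[0,0,0,0.0125,-0.0293,0,1]]]'; python3 -m jog '[[[0,0,0,0.0125,-0.0293,0,1],[0,0,0,0.0125,-0.0293,0,1],[0,0,0,0.01,-0.0235,0,1],[0,0,0,0.0062,-0.0147,0,1],[0,0,0,0.0025,-0.0059,0,1],[0,0,3,0,0,0,1],[0,0,6,0,0,0,1],[0,0,6,0,0,0,1],[0,0,3.8,0,0,0,1],[0,0,0,0,0,0,1]]]';python3 -m jog '[[[0,0,0,0,0,0,1],[0,0,0,0,0,0,1]]]'; python3 - <<'E'
from h import *
s=status.state();R,p=s["tcp_rot"],s["tcp_pos"];print(p.round(4),R.round(4),s["ft_force"])
m=cams.camera_model("wrist");im=cams.get_image("wrist");cv2.imwrite("pics/w4.png",im[:,:,::-1]);np.savez("w4.npz",**m)
print("tool comps",((np.array([.5628,.2173,0])-p)@R).round(4))
c=np.array([.5629,.2173]);a=np.radians(-.9);Rz=np.array([[np.cos(a),-np.sin(a)],[np.sin(a),np.cos(a)]])
q=np.array([[-.057,.079],[-.057,-.079],[.057,.079],[.057,-.079]])@Rz.T+c
print("pred rim corners px",proj(m,np.c_[q,np.full(4,.052)]).round(0).tolist())
E
```

```text
time_s: 18.5
tcp_pos: [0.5523, 0.1081, 0.1517]
tcp_rot: [[0.951, 0.309, -0.001], [0.309, -0.951, 0.0], [-0.001, -0.001, -1.0]]
ft_force: [-0.3, -0.0, -5.4]
finger_gap: 0.0107
time_s: 19.75
tcp_pos: [0.563, 0.2163, 0.1521]
tcp_rot: [[1.0, -0.015, -0.001], [-0.015, -1.0, -0.001], [-0.001, 0.001, -1.0]]
ft_force: [0.3, 0.2, -4.7]
finger_gap: 0.0112
time_s: 20.0
tcp_pos: [0.5631, 0.2168, 0.1522]
tcp_rot: [[1.0, -0.015, -0.0], [-0.015, -1.0, -0.0], [-0.0, 0.0, -1.0]]
ft_force: [-0.5, -0.2, -3.9]
finger_gap: 0.0109
[0.5631 0.2168 0.1522] [[ 9.999e-01 -1.500e-02 -1.000e-04]
 [-1.500e-02 -9.999e-01 -1.000e-04]
 [-1.000e-04  1.000e-04 -1.000e+00]] [-0.52691301 -0.22241209 -3.8964533 ]
tool comps [-0.0003 -0.0005  0.1522]
pred rim corners px [[239.0, 101.0], [253.0, 287.0], [395.0, 101.0], [381.0, 287.0]]
```

View pics/w4.png

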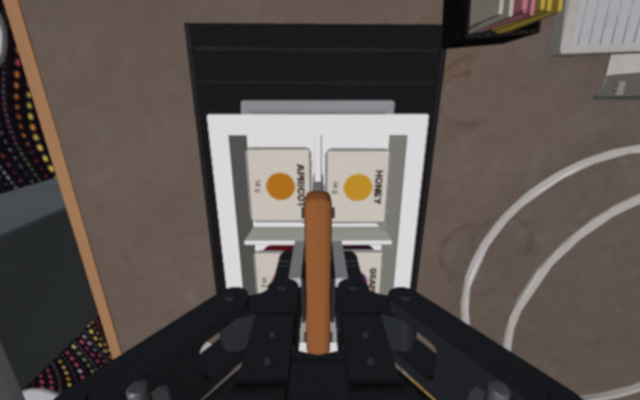

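The housing's far rim shows at (241,101)–(394,101) against a prediction of (239,101)–(395,101), so touch and vision agree. The insert is lined up, so I lower it.

```bash
python3 -m jog '[[[0,0,0,0,-0.0005,0.008,1],[0,0,0,0,0,0.014,1],[0,0,0,0,0,0.012,1],[0,0,0,0,0,0.006,1],[0,0,0,0,0,0.002,1],[0,0,0,0,0,0.001,1],[0,0,0,0,0,0.001,1]]]'; 
```

```text
time_s: 20.92
tcp_pos: [0.5637, 0.2176, 0.1089]
tcp_rot: [[1.0, -0.015, 0.001], [-0.015, -1.0, 0.0], [0.001, -0.0, -1.0]]
ft_force: [-0.1, 0.3, -4.0]
finger_gap: 0.0106
```

```bash
python3 -m jog '[[[0,0,0,0,0,0.001,1],[0,0,0,0,0,0.001,1],[0,0,0,0,0,0.001,1],[0,0,0,0,0,0.001,1]]]'; 
```

```text
time_s: 21.42
tcp_pos: [0.5631, 0.2175, 0.1042]
tcp_rot: [[1.0, -0.015, -0.0], [-0.015, -1.0, -0.0], [-0.0, 0.0, -1.0]]
ft_force: [0.4, -0.6, -5.5]
finger_gap: 0.0111
```

```bash
python3 -m jog '[[[0,0,0,0,0,0.0015,1],[0,0,0,0,0,0.0015,1],[0,0,0,0,0,0.0015,1],[0,0,0,0,0,0.0015,1]]]'; 
```

```text
time_s: 21.92
tcp_pos: [0.5631, 0.2175, 0.0982]
tcp_rot: [[1.0, -0.015, -0.0], [-0.015, -1.0, -0.0], [-0.0, 0.0, -1.0]]
ft_force: [0.1, -0.2, -4.7]
finger_gap: 0.0107
```

```bash
python3 -m jog '[[[0,0,0,0,0,0.0015,1],[0,0,0,0,0,0.0015,1],[0,0,0,0,0,0.0015,1],[0,0,0,0,0,0.0015,1]]]'; 
```

```text
time_s: 22.42
tcp_pos: [0.5631, 0.2175, 0.0922]
tcp_rot: [[1.0, -0.015, -0.0], [-0.015, -1.0, -0.0], [-0.0, 0.0, -1.0]]
ft_force: [0.8, -0.2, -5.3]
finger_gap: 0.0109
```

```bash
python3 -m jog '[[[0,0,0,0,0,0.0015,1],[0,0,0,0,0,0.0015,1],[0,0,0,0,0,0.0015,1],[0,0,0,0,0,0.0015,1]]]'; 
```

```text
time_s: 22.92
tcp_pos: [0.5632, 0.2175, 0.0862]
tcp_rot: [[1.0, -0.015, 0.0], [-0.015, -1.0, -0.0], [0.0, 0.0, -1.0]]
ft_force: [-0.9, -0.6, -4.9]
finger_gap: 0.0111
```

```bash
python3 -m jog '[[[0,0,0,0,0,0.0015,1],[0,0,0,0,0,0.0015,1]]]'; 
```

```text
time_s: 23.18
tcp_pos: [0.5632, 0.2175, 0.0832]
tcp_rot: [[1.0, -0.015, 0.0], [-0.015, -1.0, -0.0], [0.0, 0.0, -1.0]]
ft_force: [-1.0, 0.2, -5.2]
finger_gap: 0.011
```

```bash
python3 -m jog '[[[0,0,0,0,0,0.001,1],[0,0,0,0,0,0.001,1]]]'; 
```

```text
time_s: 23.42
tcp_pos: [0.5632, 0.2175, 0.0813]
tcp_rot: [[1.0, -0.015, 0.0], [-0.015, -1.0, -0.0], [0.0, 0.0, -1.0]]
ft_force: [0.2, -0.3, -6.6]
finger_gap: 0.0106
```

```bash
python3 -m jog '[[[0,0,0,0,0,0.001,1],[0,0,0,0,0,0.001,1]]]'; 
```

```text
time_s: 23.68
tcp_pos: [0.5632, 0.2175, 0.0793]
tcp_rot: [[1.0, -0.015, 0.0], [-0.015, -1.0, 0.0], [0.0, -0.0, -1.0]]
ft_force: [-0.7, 0.3, -5.8]
finger_gap: 0.0113
```

```bash
python3 -m jog '[[[0,0,0,0,0,0.001,1],[0,0,0,0,0,0,1]]]'; 
```

```text
time_s: 23.92
tcp_pos: [0.5631, 0.2175, 0.0782]
tcp_rot: [[1.0, -0.015, -0.0], [-0.015, -1.0, -0.0], [-0.0, 0.0, -1.0]]
ft_force: [-0.5, 1.2, -5.1]
finger_gap: 0.0114
```

```bash
python3 -m jog '[[[0,0,0,0,0,0.001,1],[0,0,0,0,0,0,1]]]'; 
```

```text
time_s: 24.18
tcp_pos: [0.5631, 0.2175, 0.0773]
tcp_rot: [[1.0, -0.015, -0.0], [-0.015, -1.0, -0.0], [-0.0, 0.0, -1.0]]
ft_force: [-0.4, 0.1, -4.6]
finger_gap: 0.0107
```

```bash
python3 -m jog '[[[0,0,0,0,0,0.001,1],[0,0,0,0,0,0,1]]]'; 
```

```text
time_s: 24.42
tcp_pos: [0.5632, 0.2176, 0.0772]
tcp_rot: [[1.0, -0.015, -0.0], [-0.015, -1.0, -0.0], [-0.0, 0.0, -1.0]]
ft_force: [-2.7, -1.1, 1.2]
finger_gap: 0.0114
```

```bash
python3 -m jog '[[[0,0,0,0,0,0.0005,1],[0,0,0,0,0,0,1]]]'; 
```

```text
time_s: 24.68
tcp_pos: [0.5633, 0.2175, 0.0771]
tcp_rot: [[1.0, -0.015, -0.0], [-0.015, -1.0, -0.0], [-0.0, 0.0, -1.0]]
ft_force: [-4.1, -0.4, 5.9]
finger_gap: 0.0111
```

The flange landed at TCP z 0.0771, where 0.0772 was expected, with the weight transferred. Now I ease off and release.

```bash
python3 -m jog '[[[0,0,0,0,0,-0.001,1],[0,0,0,0,0,0,0.7],[0,0,0,0,0,0,0.5],[0,0,0,0,0,0,0.5],[0,0,0,0,0,-0.01,0.5],[0,0,0,0,0,-0.03,0.5],[0,0,0,0,0,-0.05,0.5],[0,0,0,0,0,-0.05,0.5],[0,0,0,0,0,0,0.5],[0,0,0,0,0,0,0.5]]]' 20; python3 - <<'E'
from h import *
m=cams.camera_model("wrist");im=cams.get_image("wrist");cv2.imwrite("pics/w5.png",im[:,:,::-1]);np.savez("w5.npz",**m)
im=cams.get_image("top")[:,:,::-1];cv2.imwrite("pics/top5.png",im)
E
```

```text
time_s: 25.92
tcp_pos: [0.5631, 0.2175, 0.2173]
tcp_rot: [[1.0, -0.015, 0.001], [-0.015, -1.0, 0.0], [0.001, -0.0, -1.0]]
ft_force: [0.4, 0.7, -0.3]
finger_gap: 0.0428
```

View pics/w5.png

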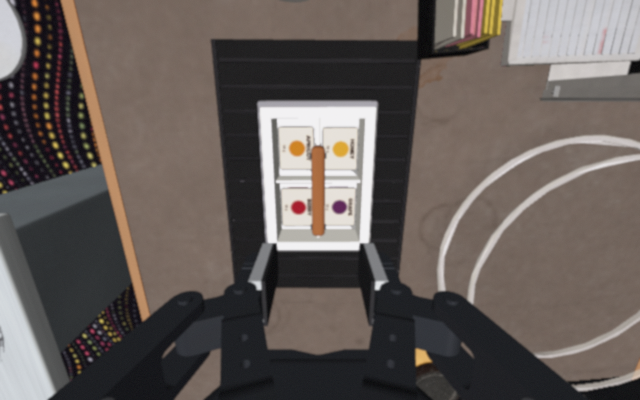

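The view shows the insert seated on the housing, flange at (258,101)–(378,101) to (270,250)–(368,250), with four tubs in their compartments and the hand clear. One numeric check, then I hand in.

```bash
python3 - <<'E'
from h import *
from cell import workorder
m=dict(np.load("w5.npz"));F=ray(m,[(258,102),(378,102),(368,250),(270,250)],.055)[:,:2]
print(F.round(4).tolist(),F.mean(0).round(4),[np.linalg.norm(F[i]-F[(i+1)%4]).round(4) for i in range(4)])
s=status.state();print(s["ft_force"].round(1),s["qvel"].round(2),s["time_s"]); print(workorder.sign_off())
E
```

```text
[[0.5094, 0.2967], [0.6208, 0.2949], [0.617, 0.1415], [0.5104, 0.1432]] [0.5644 0.2191] [np.float64(0.1114), np.float64(0.1534), np.float64(0.1066), np.float64(0.1535)]
[ 0.1 -0.7 -0.3] [-0.06  0.64  0.5  -0.1  -0.03 -0.02] 26.025
the job is handed in; nothing more can be done
None
```

The insert is home in the housing's well and the job is handed in at about 26 s of the 72 s allowed; the hand-in gives no verdict.

**Touches:** I felt the front wall at left and right and then the right-hand end. The measured forces were about 6, 5 and 9 N, each held longer than a quarter of a second. They put the housing centre at about (0.563, 0.217), turned about −0.9°. The top view had it within 1.5 mm of that, and the close view of the rim within about 2 pixels.

**Placing:** I carried the insert by its bar and lowered it with no contact showing in the readings until the flange landed. That came at the expected height (tool at 0.0771 m, 0.0772 m expected) with a change of about 10 N. Then I let go and drew back.

**Last checks:**
- **Picture:** The final picture shows the insert sitting squarely on the housing with all four tubs in their compartments, and the hand clear.
- **Flange position:** Measured in that picture, the flange centre is (0.5644, 0.2191), about 2 mm from where I put it.
- **Flange size:** It measures 107–111 × 153.5 mm against the true 109 × 149 mm. Its length is about 4.5 mm over, which I put down to corners read by eye.
- **Not checked afterwards:** I saved a last top view but did not look at it, so the other breakfast things were not re-measured. The readings showed no unexpected contact at the points checked.

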